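# Open the fastener jar in the bench brace

## Robot

A 7-joint arm with a two-finger parallel gripper is mounted at the origin on the work surface. World frame = base frame: x ahead of the robot, y to its left, z up, the work surface at z = 0. Lengths are in m, angles in rad, forces in N, time in s.
With the tool pointing down it reaches from about 0.4 to 0.85 m from the base axis. Payload 10.4 kg.
Tool frame: the origin (TCP) lies midway between the tips of the shut fingers; the grasp point (between the pads) lies 19 mm behind it; x points along the fingers, z is the direction in which the jaws open and shut, and the axes are right-handed (so a half turn about x gives the same grasp; the last joint's range is limited). The gripper opens to 87 mm and grips with 3 to 60 N. Pads are 19 mm wide; open, the fingers measure 117 mm over their backs; the gripper's body (75 mm by 190 mm) begins 51 mm behind the grasp point.
Start: joints at [1.115, 0.332, -0.065, 1.46, 0.022, 1.35, -0.088], TCP at [0.262, -0.567, 0.223] pointing down, gripper open.
Joint ranges: [-2.6, 2.6], [-0.5, 2.12], [-1.47, 1.34], [0.16, 2.42], [-1.27, 4.41], [0.06, 2.06], [-2.6, 2.6]. Speed limits (rad/s): [2.22, 2.22, 2.79, 2.79, 3.14, 3.14, 3.14].

## Interface

Orientations are given as a unit quaternion [x, y, z, w].
In Python, from bench import read_state, camera, camera_params, close_job gives the robot as it stands.
- The arm moves only by the tool arm_command, never from a script. Its argument "targets" is a list of rows, each a list of 7 numbers: the closure in counts, from 0 (fully open) to 255 (shut), then the shift along the tool's x, y, z in mm, then the turn, a rotation vector about the tool's x, y, z in rad. A call has 1 to 10 rows; each row is the pose to reach, as a shift and turn from the pose commanded when the call began, along the tool's axes at that moment; what a row does not reach only later rows make up. A row lasts 1/10 s, in which the tool goes at most 50 mm and 8.59 degrees, less where a joint would pass 70% of its speed; a pose out of reach is approached as far as the arm can. A call with a gripper value outside its range is refused whole. The fingers move at their own pace and stop on an object; "newtons" is the grip in N (left out, the last holds). Time passes only in rows, so rows that repeat a pose let the fingers close. It gives the time, the measured TCP pose, the force and the opening at its end, in the units of the state.
- read_state(): the state, without advancing time (a new reading comes with each control period).
- camera(name): name is "scene" or "top" or "wrist"; returns the picture (480x640x3 uint8, red, green, blue); there is no depth.
- camera_params(name): a dict with "intrinsics" (3x3 intrinsics, pixels), "xyz" and "orientation" of the camera in the world; the wrist camera has in their place "mount" (4x4, takes a point from camera to tool coordinates, whose origin is the TCP and whose axes are the tool frame's). Camera axes: x right, y down, z forward; pixel columns grow to the right and rows downward; lengths in m; the calibration is good to about 2 mm. A picture is of the moment at which its call begins: read the wrist's pose just before it. camera_params takes no time and is no camera call.
- close_job(): hands the job in, once; it reports no verdict.
The state is a dict: "time": time; "joint_positions": joint angles; "joint_vel": joint speeds; "joint_torque": joint torques, N m; "ee_pos": TCP position; "eef_rot": TCP orientation; "ft_force": force on the tool from outside, world axes, zero at the start; "torque": the same for the moment, N m; "width": finger opening in m.
Only numpy, scipy, OpenCV 4.12 (cv2) and the standard library are available. Lean on these libraries where they do the work, as an engineer would, in place of code of your own. Each camera call takes 0.05 s, during which the arm holds its last target.

## Task

Set the square jar with the red cap upright and fully down in the square pocket of the green bench brace, cap still tight, so that the jar cannot turn. Then unscrew the red cap anticlockwise, stop turning once it comes free (about a sixth of a turn, never more than a quarter turn), lift it straight off, and finish still holding it level in the gripper, a couple of centimetres clear above the jar's mouth. Keep the jar upright and do not push the other things about.

Things in the scene. Friction and masses are not known exactly. Their poses are not given: they have to be found in the camera images.
- jar: clear square jar full of screws, 0.35 to 0.55 kg, loose, standing upright on the bench. Body 64 x 64 mm (sides along its x and y), 66 mm high; above it a white neck 34 mm across. Origin: centre of its underside; z up. It can be carried by its tight cap (1 mm of vertical play), hanging upright. On the open bench it merely turns along with the cap.
- jar_mouth (a point): top of the jar's neck, on its axis, 98 mm above the jar's underside (the top of a white bar 34 x 6 x 5 mm that is the neck's stiff thread and turns with the cap)
- cap: red ribbed round cap, white bar mark on top, 56 mm across, 24 mm high, 40 g, locked on the jar. Origin: centre of its lower rim, when on 80 mm above the jar's underside (14 mm of free neck below it for fingertips); z up. Three lugs inside hook under ledges: it lifts off only after 50 to 55 degrees anticlockwise from above, and hooks again past 105. Turning takes 0.35 N m.
- twist (a joint): how far the thread has been turned relative to the jar, rad, anticlockwise seen from above: 0 tight (start), cap free from about 0.9 to 1.8, mechanical stop at 2.3. It lags the cap by up to 4 degrees of slack and stays where it is left. Once free, the cap's rim is level with the jar's mouth after 18 mm of lift.
- brace: green steel brace screwed to the bench (fixed): plate 120 x 120 x 8 mm, and four 10 mm walls round a square pocket 70 x 70 mm, 24 mm deep, open at the top; above, sheet lips flare out to 86 mm at 43 mm above the bench, guiding the jar in. Origin: centre of its underside on the bench; pocket sides along its x and y. The jar fits in any of four quarter turns, 3 mm clearance a side, if within 5 degrees of square.
- brace_seat (a point): centre of the pocket's floor, 8 mm above the bench; axes as the brace
- wrench: bystander: a steel spanner, 170 mm long, lying flat; origin under its middle
- tape: bystander: a yellow roll, 68 mm across, 22 mm high, lying flat; origin at the centre of its underside
- driver: bystander: a screwdriver, 190 mm long, lying flat; origin under its middle
- bowl: bystander: a blue plastic bowl, 120 mm across, 45 mm high; origin at the centre of its underside
- spray: bystander: a standing spray can with a blue band, 54 mm across, 120 mm high; origin at the centre of its underside
- pickle_jar: bystander: a round amber jar with a green lid, 72 mm across, 110 mm high; origin at the centre of its underside (not the jar to open)
- rotor: bystander: a copper-coloured motor rotor standing on end, 60 mm across, 90 mm high; origin at the centre of its underside
Mind the look-alikes: they are no part of the job. What is meant by the cap is not pink, and is the larger of those in its own colour. What is shaped like the jar but purple or turquoise is not meant.

How it is judged:
By the outcome, as a careful person would: the job done as asked, in the order asked, and still so for the second after the job is handed in, while the arm keeps its last pose, push and grip.
It also fails if it takes over 54 s, if anything falls off the work surface, if the arm or the gripper's body presses on something with over 40 N, if the wrist force passes 120 N, or if a joint passes its speed limit or range.

## Working session

There is one attempt and no reset: what is moved stays moved. The work goes in short steps, Python scripts to look and compute and a tool call to move; the robot and the scene stay as the last step left them, time stands still between calls to the robot, and variables do not carry over. Pictures are saved under pics/ and viewed, and the job is handed in when it is done.

Besides the shell and the picture viewer there is one more tool, called after "Call:" as a command line: name --pt "numbers of a row" for each row, then --argument value for the rest. arm_command: Moves the arm, as the interface text tells. Its arguments: {"type":"object","properties":{"targets":{"type":"array"},"newtons":{"type":"number"}},"required":["targets"]}

```bash
mkdir -p pics; ls
python3 - <<'E'
from bench import *
import cv2,json
for n in("scene","top","wrist"):
    print(read_state()) if n=="scene" else 0
    cv2.imwrite(f"pics/{n}0.png",camera(n)[:,:,::-1]); print(n,camera_params(n))
E
```

```text
pics
{'time': 0.0, 'joint_positions': array([ 1.11536896,  0.33285839, -0.06472216,  1.46089945,  0.02160513,
        1.34989103, -0.08851347]), 'joint_vel': array([-1.37251075e-04,  7.34474766e-04,  1.96371916e-05, -5.95672667e-04,
       -1.02607595e-03,  9.26218837e-05, -1.21864656e-03]), 'joint_torque': array([ 9.81434969e-04, -6.23244452e+01,  2.54104589e-02, -3.89891160e+01,
       -6.12640288e-02,  3.98091017e-02,  1.43551456e-04]), 'ee_pos': array([ 0.26200231, -0.56702957,  0.2217824 ]), 'eef_rot': array([ 0.38120527,  0.59612254, -0.38072292,  0.59529028]), 'ft_force': array([ 0.5638083 , -0.12962294, -0.44214766]), 'torque': array([-0.01259361,  0.01245727, -0.00776547]), 'width': 0.0872556988394801}
scene {'intrinsics': array([[478.95163833,   0.        , 323.66265281],
       [  0.        , 478.95163833, 237.86853104],
       [  0.        ,   0.        ,   1.        ]]), 'xyz': array([1.05934585, 0.5538397 , 0.76633233]), 'orientation': array([ 0.34131734,  0.8476026 , -0.37979326, -0.14432389])}
top {'intrinsics': array([[433.56366081,   0.        , 321.27088741],
       [  0.        , 433.56366081, 240.35699025],
       [  0.        ,   0.        ,   1.        ]]), 'xyz': array([0.51835172, 0.01786195, 1.01857096]), 'orientation': array([ 0.71042245, -0.70327893,  0.02375341, -0.0115959 ])}
wrist {'intrinsics': array([[421.48951741,   0.        , 319.8603183 ],
       [  0.        , 421.48951741, 236.97585563],
       [  0.        ,   0.        ,   1.        ]]), 'mount': array([[ 6.98074977e-04, -2.57427296e-01,  9.66297418e-01,
        -1.62249994e-01],
       [-2.85652141e-05, -9.66297658e-01, -2.57427339e-01,
         6.96857567e-02],
       [ 9.99999756e-01,  1.52101091e-04, -6.81901681e-04,
        -8.73657004e-06],
       [ 0.00000000e+00,  0.00000000e+00,  0.00000000e+00,
         1.00000000e+00]])}
```

View pics/top0.png

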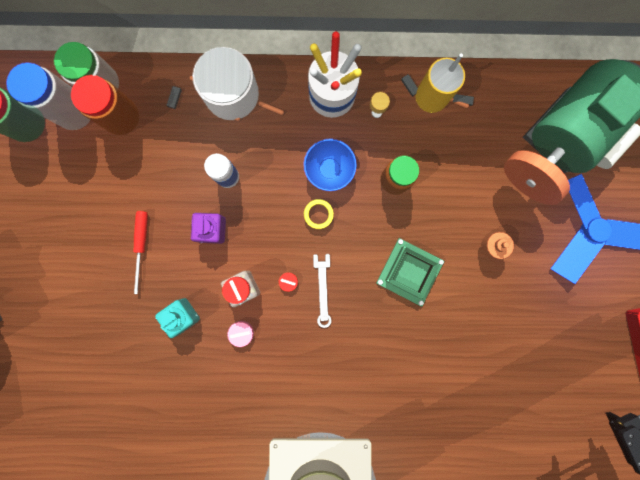

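View pics/scene0.png

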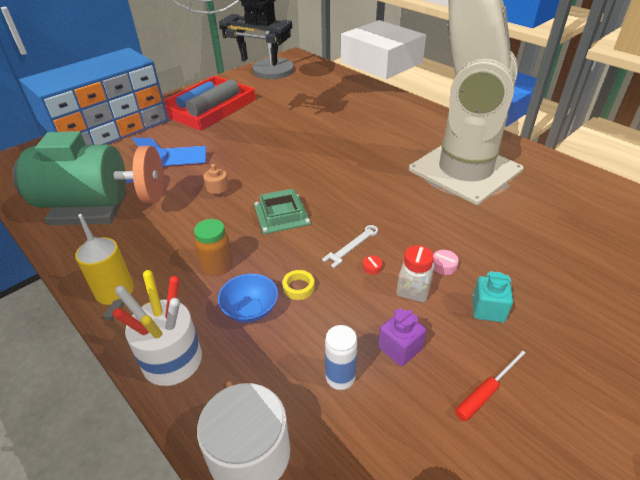

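View pics/wrist0.png

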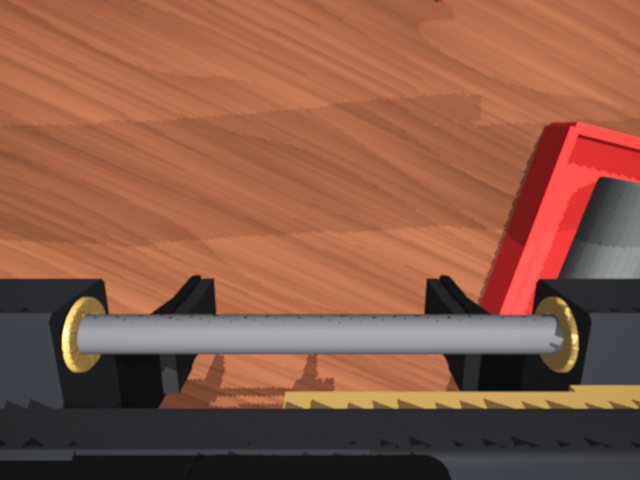

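Top view candidates: large red cap on a clear square jar at (236,291), a small loose red cap at (288,282), a pink cap at (240,335), a turquoise jar at (177,318) and a purple jar at (207,228). The one meant is (236,291), because it is the larger red one and sits on the clear jar. The green brace is at (411,272). I'll confirm this in a crop and measure.

```bash
cat > h.py <<'E'
import numpy as np,cv2
from scipy.spatial.transform import Rotation as R
from bench import *
def cam(n):
    p=camera_params(n);K=p['intrinsics']
    if n=='wrist':
        s=read_state();T=np.eye(4);T[:3,:3]=R.from_quat(s['eef_rot']).as_matrix();T[:3,3]=s['ee_pos'];M=T@p['mount'];return K,M[:3,:3],M[:3,3]
    return K,R.from_quat(p['orientation']).as_matrix(),p['xyz']
def plane(uv,z,c):
    K,Rm,t=c;uv=np.atleast_2d(np.asarray(uv,float))
    d=(Rm@np.linalg.inv(K)@np.c_[uv,np.ones(len(uv))].T).T
    return t+d*((z-t[2])/d[:,2])[:,None]
def proj(P,c):
    K,Rm,t=c;q=(np.atleast_2d(P)-t)@Rm@K.T;return q[:,:2]/q[:,2:]
E
python3 - <<'E'
from h import *
im=cv2.imread('pics/top0.png')
a=cv2.resize(im[240:350,180:310],None,fx=5,fy=5,interpolation=cv2.INTER_CUBIC)
b=cv2.resize(im[230:315,365:455],None,fx=6,fy=6,interpolation=cv2.INTER_CUBIC)
cv2.imwrite('pics/ca.png',a);cv2.imwrite('pics/cb.png',b)
c=cam('top')
for n in('top','scene'):
    im=cv2.imread(f'pics/{n}0.png');c=cam(n);hsv=cv2.cvtColor(im,cv2.COLOR_BGR2HSV)
    m=(((hsv[...,0]<5)|(hsv[...,0]>175))&(hsv[...,1]>190)&(hsv[...,2]>150)).astype(np.uint8)
    k,l,st,ce=cv2.connectedComponentsWithStats(m)
    for i in range(1,k):
        if st[i,4]>60: print(n,st[i],ce[i].round(1))
    g=((hsv[...,0]>65)&(hsv[...,0]<90)&(hsv[...,1]>80)).astype(np.uint8)
    k,l,st,ce=cv2.connectedComponentsWithStats(g)
    for i in range(1,k):
        if st[i,4]>300: print('g',n,st[i],ce[i].round(1))
E
```

```text
top [332  32   7  35 178] [334.5  48.4]
top [ 80  83  31  31 105] [100.  103.6]
top [134 212   5  38  84] [135.4 230. ]
top [139 212   8  41 194] [142.7 231.7]
g top [ 55  43  33  35 651] [68.2 60.2]
g top [ 533   60  107  112 7401] [592.3 114. ]
g top [390 156  28  29 606] [403.6 170. ]
g top [ 379  241   63   63 2247] [409.2 271.7]
g top [ 155  299   44   39 1020] [176.4 317.3]
scene [ 168   76   87   53 1086] [214.4 102.8]
scene [405 246  28  26 387] [418.3 256.9]
scene [363 257  12  17  86] [368.6 264.9]
scene [168 276  11  26 155] [172.  287.1]
scene [114 309  10  10  62] [117.9 313.2]
scene [455 377  44  44 799] [476.4 399. ]
g scene [208  14  16  59 350] [215.7  42. ]
g scene [  16  132   95   75 5432] [ 61.2 171.3]
g scene [255 190  53  44 924] [279.8 212.3]
g scene [195 220  29  19 408] [208.5 228.7]
g scene [ 473  271   40   51 1640] [492.6 297. ]
```

View pics/ca.png

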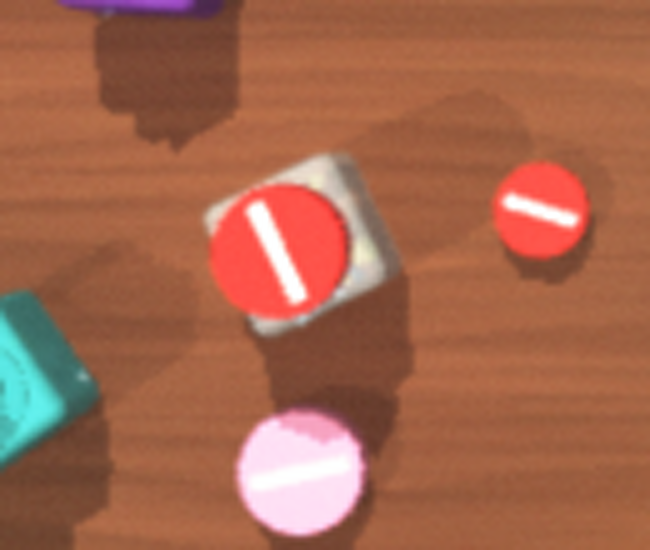

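View pics/cb.png

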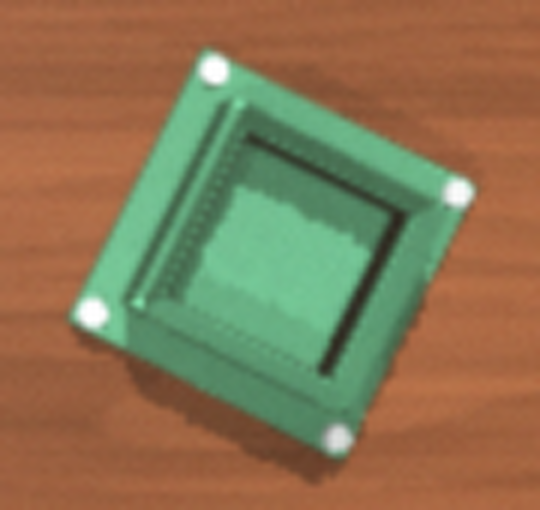

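The crop confirms it: the cap centre is at crop (280,251), a white bar marks it, and it sits on the clear square jar. The brace screws are at crop (214,70), (458,193), (338,438) and (92,313). Next I'll localise both.

Run:
```python
from h import *
np.set_printoptions(suppress=True,precision=4)
im=cv2.imread('pics/top0.png');c=cam('top');hsv=cv2.cvtColor(im,cv2.COLOR_BGR2HSV)
f=lambda p,s,o:(np.array(p)+.5)/s-.5+o
m=(((hsv[...,0]<6)|(hsv[...,0]>174))&(hsv[...,1]>160)&(hsv[...,2]>170)).astype(np.uint8)
m[:260]=0;m[:,:215]=0;m[320:]=0;m[:,262:]=0
ct,_=cv2.findContours(m,0,2);q=max(ct,key=cv2.contourArea)
(u,r)=cv2.minEnclosingCircle(q);print('cap px',u,r,plane(u,.104,c))
j=f([(207,213),(345,153),(398,265),(262,335)],5,[180,240])
P=plane(j,.066,c);print('jar corners',P[:,:2],P.mean(0))
b=f([(214,70),(458,193),(338,438),(92,313)],6,[365,230])
B=plane(b,.009,c);print('brace',B[:,:2],B.mean(0))
b2=f([(208,48),(475,190),(345,460),(70,322)],6,[365,230])
B2=plane(b2,.008,c);print('brace2',B2.mean(0))
def ang(P):
    e=np.roll(P,-1,0)-P; print('len',np.linalg.norm(e,axis=1)); a=np.degrees(np.arctan2(e[:,1],e[:,0]));print('ang',a, a%90)
ang(P);ang(B);ang(B2)
# scene check
cs=cam('scene');im=cv2.imread('pics/scene0.png')
print('cap top in scene',proj([*plane(u,.104,c)[0]],cs),'brace',proj(B,cs))
cv2.imwrite('pics/cs.png',cv2.resize(im[180:310,240:460],None,fx=3.6,fy=3.6,interpolation=cv2.INTER_CUBIC))
s=read_state();M=R.from_quat(s['eef_rot']).as_matrix();print('tool R',M,'jaw yaw',np.degrees(np.arctan2(M[1,2],M[0,2])))
```

```text
cap px (235.20408630371094, 289.5306091308594) 13.940080642700195 [[0.4592 0.1815 0.104 ]]
jar corners [[0.4724 0.2195]
 [0.4991 0.16  ]
 [0.4506 0.136 ]
 [0.4198 0.1946]] [0.4605 0.1775 0.066 ]
brace [[ 0.5688 -0.184 ]
 [ 0.5218 -0.2794]
 [ 0.4266 -0.2323]
 [ 0.474  -0.1366]] [ 0.4978 -0.2081  0.009 ]
brace2 [ 0.4972 -0.2079  0.008 ]
len [0.0653 0.0541 0.0661 0.0583]
ang [ -65.8748 -153.7488  117.7628   25.3514] [24.1252 26.2512 27.7628 25.3514]
len [0.1063 0.1063 0.1068 0.106 ]
ang [-116.2158  153.6841   63.6416  -26.5611] [63.7842 63.6841 63.6416 63.4389]
len [0.1178 0.1168 0.1191 0.1197]
ang [-117.4804  154.0507   63.9328  -26.6159] [62.5196 64.0507 63.9328 63.3841]
cap top in scene [[418.8994 254.0632]] brace [[265.3025 229.2049]
 [256.6144 203.4397]
 [296.5555 195.6052]
 [307.5893 220.5142]]
tool R [[-0.0005  0.9078  0.4194]
 [ 0.0009  0.4194 -0.9078]
 [-1.     -0.0001 -0.001 ]] jaw yaw -65.20544848417357
```

View pics/cs.png

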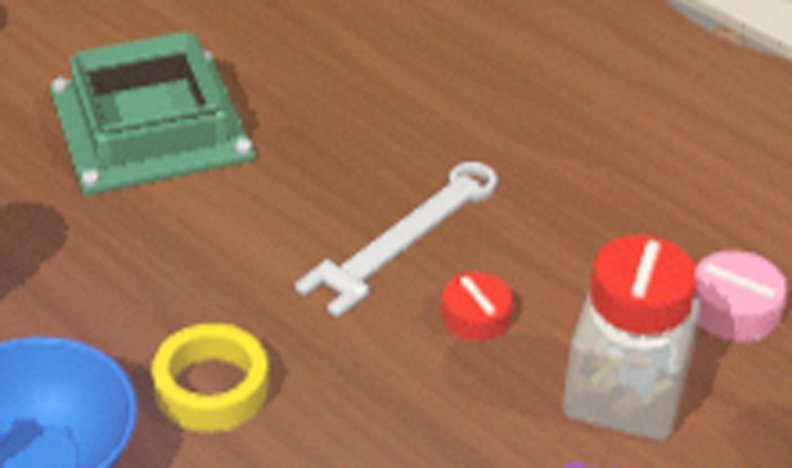

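```bash
cat >> h.py <<'E'
def rel(p,yaw):
    s=read_state();M=R.from_quat(s['eef_rot']).as_matrix()
    y=np.radians(yaw);z=np.array([np.cos(y),np.sin(y),0]);x=np.array([0,0,-1.]);T=np.c_[x,np.cross(z,x),z]
    return (M.T@(np.array(p)-s['ee_pos'])*1000).round(1),R.from_matrix(M.T@T).as_rotvec().round(4)
E
python3 - <<'E'
from h import *
print(rel([.5,-.2,.22],-65.2),rel([.459,.181,.20],-25))
E
```

```text
(array([   2.2,  370. , -233.5]), array([-0.0001, -0.001 ,  0.0001])) (array([  22.5,  492.6, -596.5]), array([-7.017e-01, -1.000e-03, -3.000e-04]))
```

Call:
arm_command --pt "0 0 41 -26 0 0 0" --pt "0 0 82 -52 0 0 0" --pt "0 0 123 -78 0 0 0" --pt "0 0 164 -104 0 0 0" --pt "0 0 205 -130 0 0 0" --pt "0 0 247 -156 0 0 0" --pt "0 0 288 -182 0 0 0" --pt "0 0 330 -208 0 0 0" --pt "0 2 370 -233 0 0 0" --pt "0 2 370 -233 0 -0.001 0"

```text
time: 1.15
ee_pos: [0.5033, -0.1934, 0.2203]
eef_rot: [0.379, 0.598, -0.377, 0.598]
ft_force: [-0.6, -0.3, 0.3]
width: 0.0869
```

Run:
```python
from h import *
s=read_state();print(s['time'],s['ee_pos'],s['joint_positions'])
print(rel([.459,.181,.20],-25))
cv2.imwrite('pics/w1.png',camera('wrist')[:,:,::-1])
```

```text
1.15 [ 0.503339   -0.1933988   0.22033949] [ 0.62527753  0.16827945 -0.38038588  1.67656816  0.06220564  1.30805414
 -0.89429369]
(array([  21. ,  120.3, -357.3]), array([-6.916e-01, -2.000e-04, -2.400e-03]))
```

View pics/w1.png

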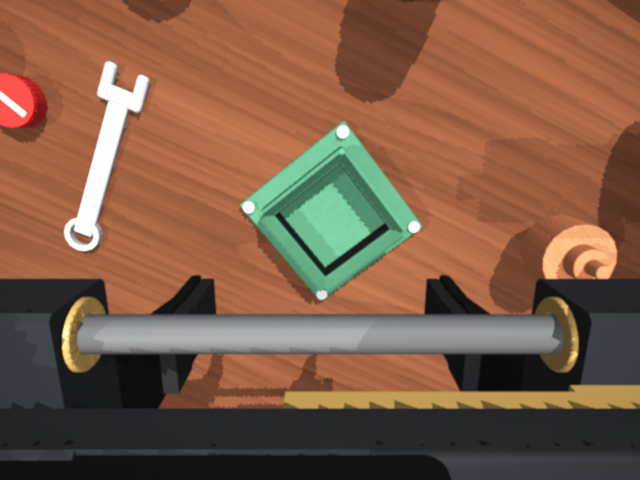

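Run:
```python
from h import *
im=cv2.imread('pics/w1.png');c=cam('wrist')
hsv=cv2.cvtColor(im,cv2.COLOR_BGR2HSV)
m=((hsv[...,1]<50)&(hsv[...,2]>200)).astype(np.uint8)
uv=[]
for g in [(343,131),(414,227),(322,295),(248,208)]:
    s=m[g[1]-10:g[1]+11,g[0]-10:g[0]+11];y,x=np.nonzero(s);uv.append((x.mean()+g[0]-10,y.mean()+g[1]-10))
B=plane(uv,.009,c);e=np.roll(B,-1,0)-B
print(B.mean(0),np.linalg.norm(e,axis=1),np.degrees(np.arctan2(e[:,1],e[:,0]))%90, read_state()['joint_vel'].round(3))
```

```text
[ 0.49619663 -0.21093123  0.009     ] [0.10664052 0.10708828 0.10706609 0.10665364] [63.31945744 63.56598315 63.08739296 63.33883672] [ 0.047 -0.009  0.067  0.005  0.017  0.004  0.032]
```

Call:
arm_command --pt "0 2 12 -36 -0.1 0 0" --pt "0 4 24 -72 -0.2 0 0" --pt "0 6 36 -107 -0.3 0 0" --pt "0 8 48 -143 -0.4 0 0" --pt "0 10 60 -179 -0.5 0 0" --pt "0 13 72 -214 -0.6 0 0" --pt "0 16 84 -250 -0.69 0 0" --pt "0 18 96 -286 -0.69 0 0" --pt "0 20 108 -322 -0.69 0 0" --pt "0 21 120 -357 -0.69 0 -0.002"

```text
time: 2.2
ee_pos: [0.4594, 0.1737, 0.199]
eef_rot: [0.157, 0.689, -0.159, 0.689]
ft_force: [0.4, 0.6, 0.9]
width: 0.087
```

Call:
arm_command --pt "0 0 0 0 0 0 0" --pt "0 0 0 0 0 0 0"

```text
time: 2.4
ee_pos: [0.4596, 0.1731, 0.199]
eef_rot: [0.156, 0.69, -0.158, 0.689]
ft_force: [-0.3, 0.3, 0.5]
width: 0.0871
```

Run:
```python
from h import *
s=read_state();print(s['time'],s['ee_pos'],s['joint_positions'])
cv2.imwrite('pics/w2.png',camera('wrist')[:,:,::-1])
```

```text
2.4 [0.45956257 0.17312244 0.19897361] [ 0.25097609  0.11105598 -0.74225572  1.80387461  0.0807108   1.2591894
 -0.96074592]
```

View pics/w2.png

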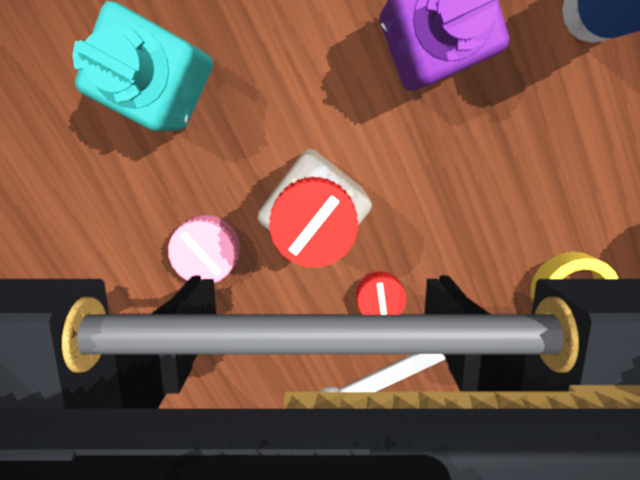

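The wrist view shows the red cap at about (314,222) with its white bar running from (294,250) to (335,199). The jar corners are at (259,215), (311,150) and (371,205). I'll refine the position and yaw from these.

Run:
```python
from h import *
im=cv2.imread('pics/w2.png');c=cam('wrist');hsv=cv2.cvtColor(im,cv2.COLOR_BGR2HSV)
# top face: bright saturated red
m=np.zeros(im.shape[:2],np.uint8)
red=(((hsv[...,0]<6)|(hsv[...,0]>174))&(hsv[...,1]>150)&(hsv[...,2]>235))
m[165:275,255:372]=red[165:275,255:372]
ct,_=cv2.findContours(m,0,1);q=cv2.convexHull(max(ct,key=cv2.contourArea))
W=plane(q[:,0],.104,c);(u,r)=cv2.minEnclosingCircle((W[:,:2]*1000).astype(np.float32));print('cap',u,r)
w=((hsv[...,1]<60)&(hsv[...,2]>200)).astype(np.uint8);w[:190]=0;w[262:]=0;w[:,:285]=0;w[:,345:]=0
hh=np.zeros_like(m);cv2.fillConvexPoly(hh,q,1);w&=hh
k,l,st,ce=cv2.connectedComponentsWithStats(w);i=1+st[1:,4].argmax();y,x=np.nonzero(l==i)
W=plane(np.c_[x,y],.105,c)[:,:2];ev,V=np.linalg.eigh(np.cov(W.T));d=V[:,1];print('bar',W.mean(0),np.degrees(np.arctan2(d[1],d[0])),len(x))
P=plane([(259,215),(311,150),(371,205)],.066,c);print(P);e=np.diff(P,axis=0);print(np.degrees(np.arctan2(e[:,1],e[:,0]))%90,np.linalg.norm(e,axis=1),(P[0]+P[2])/2)
cr=cv2.resize(im[135:280,245:385],None,fx=4,fy=4,interpolation=cv2.INTER_CUBIC);cv2.imwrite('pics/cw2.png',cr)
ct=cam('top');print('top cap reproj',proj([*(np.array(u)/1000),.104],ct))
```

```text
cap (459.97589111328125, 182.70849609375) 28.353761672973633
bar [0.45983492 0.18230216] -153.76178815247886 745
[[0.42335561 0.19768866 0.066     ]
 [0.47686058 0.22248634 0.066     ]
 [0.49840385 0.16953444 0.066     ]]
[24.86607106 22.13875586] [0.05897208 0.05716656] [0.46087973 0.18361155 0.066     ]
top cap reproj [[234.64788764 289.17419026]]
```

View pics/cw2.png

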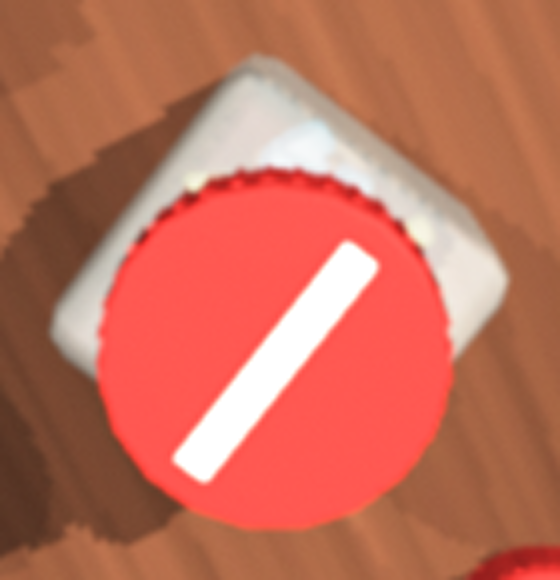

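Run:
```python
from h import *
c=cam('wrist')
f=lambda p:(np.array(p)+.5)/4-.5+[245,135]
P=plane(f([(85,285),(225,88),(290,68),(465,205)]),.066,c);e=P[1::2]-P[::2];print(np.degrees(np.arctan2(e[:,1],e[:,0]))%90)
print(rel([.46,.1825,.073],-25))
```

```text
[28.00047815 26.65605337]
(array([125.9,   9.8,  -4.4]), array([-0.0131,  0.0002,  0.0033]))
```

Call:
arm_command --pt "0 0 10 -4 -0.013 0 0.003" --pt "0 20 10 -4 -0.013 0 0.003" --pt "0 45 10 -4 -0.013 0 0.003" --pt "0 70 10 -4 -0.013 0 0.003" --pt "0 90 10 -4 -0.013 0 0.003" --pt "0 105 10 -4 -0.013 0 0.003" --pt "0 118 10 -4 -0.013 0 0.003" --pt "0 126 10 -4 -0.013 0 0.003" --pt "0 126 10 -4 -0.013 0 0.003" --pt "0 126 10 -4 -0.013 0 0.003"

```text
time: 3.45
ee_pos: [0.4605, 0.1843, 0.0737]
eef_rot: [0.153, 0.69, -0.152, 0.691]
ft_force: [-0.1, -0.1, 0.1]
width: 0.0871
```

Run:
```python
from h import *
print(rel([.46,.1825,.073],-25),read_state()['ft_force'])
cv2.imwrite('pics/w3.png',camera('wrist')[:,:,::-1])
cv2.imwrite('pics/s3.png',cv2.resize(camera('scene')[150:350,300:560,::-1],None,fx=3,fy=3))
```

```text
(array([ 0.7, -1.9,  0.3]), array([ 0.0013,  0.0007, -0.001 ])) [-0.06678011 -0.07954734  0.06584947]
```

View pics/s3.png

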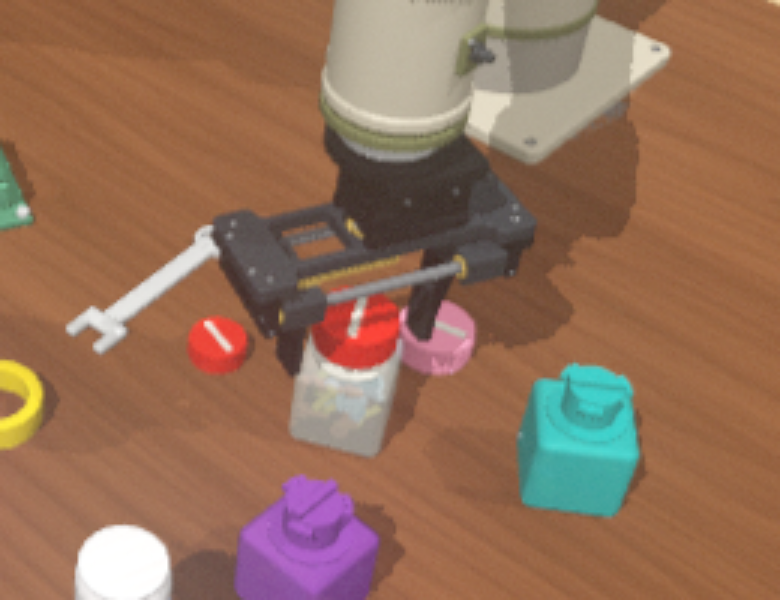

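View pics/w3.png

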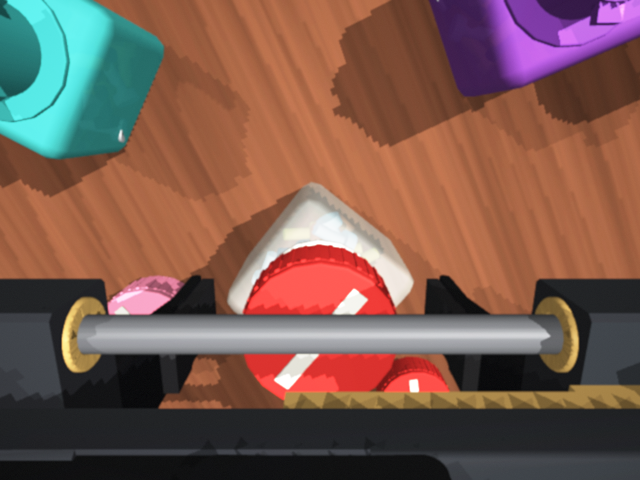

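The jaws straddle the cap: it spans 246 to 398 px, with the picture centre at 320. Closing.

Call:
arm_command --pt "0 0 -2 0 0 0 0" --pt "255 0 -2 0 0 0 0" --pt "255 0 -2 0 0 0 0" --pt "255 0 -2 0 0 0 0" --pt "255 0 -2 0 0 0 0" --pt "255 0 -2 0 0 0 0" --pt "255 0 -2 0 0 0 0" --pt "255 0 -2 0 0 0 0" --newtons 45

```text
time: 4.35
ee_pos: [0.4593, 0.1824, 0.0731]
eef_rot: [0.153, 0.69, -0.152, 0.691]
ft_force: [0.9, -0.8, 0.9]
width: 0.0559
```

Call:
arm_command --pt "255 -3 0 0 0 0 0" --pt "255 -8 0 0 0 0 0" --pt "255 -18 0 0 0 0 0" --pt "255 -30 0 0 0 0 0" --pt "255 -45 0 0 0 0 0" --pt "255 -60 0 0 0 0 0" --pt "255 -75 0 0 0 0 0" --pt "255 -85 0 0 0 0 0" --pt "255 -85 0 0 0 0 0" --pt "255 -85 0 0 0 0 0"

```text
time: 5.35
ee_pos: [0.4592, 0.1821, 0.158]
eef_rot: [0.153, 0.69, -0.153, 0.691]
ft_force: [0.3, -0.6, -6.2]
width: 0.0555
```

Run:
```python
from h import *
s=read_state();print(s['ee_pos'],s['joint_positions'],s['ft_force'],s['torque'])
M=R.from_quat(s['eef_rot']).as_matrix();print('jaw yaw',np.degrees(np.arctan2(M[1,2],M[0,2])))
cv2.imwrite('pics/w4.png',camera('wrist')[:,:,::-1])
cv2.imwrite('pics/s4.png',cv2.resize(camera('scene')[130:330,300:560,::-1],None,fx=3,fy=3))
```

```text
[0.45916584 0.18214443 0.15800288] [ 0.23098515  0.15920459 -0.75192637  1.85182703  0.11768586  1.17517626
 -0.99527594] [ 0.28642885 -0.57647315 -6.24467496] [-0.11734317  0.00483876 -0.06489643]
jaw yaw -24.93417630847044
```

View pics/s4.png

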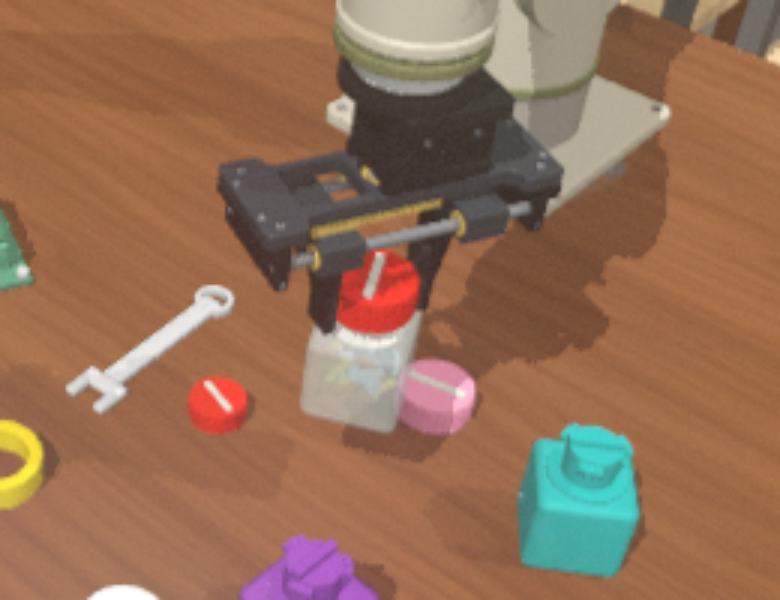

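View pics/w4.png

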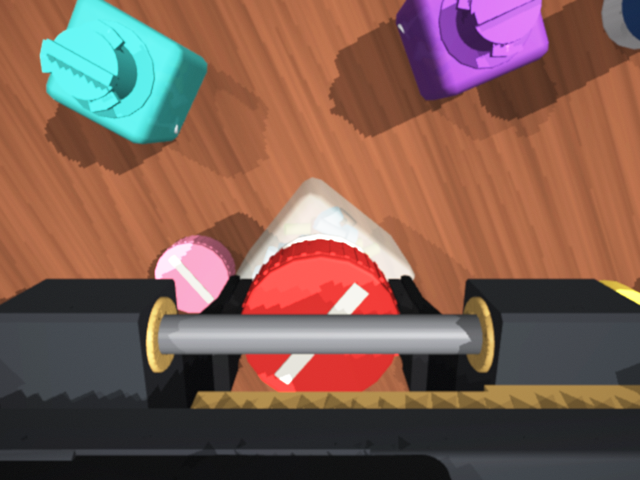

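The jar is lifted upright. Its mark keeps the same angle in the gripper and the pink cap hasn't moved. Next I'll carry it over the brace, turning it about +37°.

Run:
```python
from h import *
print(rel([.497,-.209,.158],12))
```

```text
(array([  -0.6, -338.5,  199.4]), array([-6.445e-01, -9.000e-04,  1.000e-04]))
```

Call:
arm_command --pt "255 0 -8 5 -0.02 0 0" --pt "255 0 -25 15 -0.05 0 0" --pt "255 0 -44 26 -0.085 0 0" --pt "255 0 -64 38 -0.12 0 0" --pt "255 0 -84 50 -0.16 0 0" --pt "255 0 -104 62 -0.2 0 0" --pt "255 0 -124 73 -0.24 0 0" --pt "255 0 -144 85 -0.28 0 0" --pt "255 0 -160 94 -0.31 0 0" --pt "255 0 -170 100 -0.33 0 0"

```text
time: 6.45
ee_pos: [0.4778, -0.0157, 0.1572]
eef_rot: [0.037, 0.707, -0.037, 0.706]
ft_force: [0.7, -0.1, -5.4]
width: 0.0554
```

Run:
```python
from h import *
s=read_state();print(s['joint_positions'],s['ft_force'],s['width'])
print(rel([.497,-.209,.158],12))
```

```text
[ 0.52012592  0.10241907 -0.60786827  1.89430795  0.06325653  1.16502318
 -0.21575977] [ 0.71027465 -0.11250101 -5.38104059] 0.05542282077831861
(array([  -0.8, -190.2,   39.4]), array([-3.149e-01, -1.200e-03, -3.000e-04]))
```

Call:
arm_command --pt "255 0 -15 3 -0.03 0 0" --pt "255 0 -35 7 -0.065 0 0" --pt "255 0 -57 12 -0.1 0 0" --pt "255 0 -80 17 -0.14 0 0" --pt "255 0 -103 22 -0.18 0 0" --pt "255 0 -126 27 -0.22 0 0" --pt "255 0 -148 31 -0.255 0 0" --pt "255 0 -168 35 -0.285 0 0" --pt "255 0 -183 38 -0.305 0 0" --pt "255 -1 -190 39 -0.315 0 0"

```text
time: 7.45
ee_pos: [0.4965, -0.2085, 0.1579]
eef_rot: [-0.073, 0.704, 0.074, 0.703]
ft_force: [0.5, -0.5, -6.2]
width: 0.0555
```

Call:
arm_command --pt "255 0 0 0 0 0 0" --pt "255 0 0 0 0 0 0" --pt "255 0 0 0 0 0 0"

```text
time: 7.75
ee_pos: [0.4973, -0.2058, 0.159]
eef_rot: [-0.074, 0.703, 0.075, 0.703]
ft_force: [1.3, 0.4, -5.1]
width: 0.0556
```

Run:
```python
from h import *
s=read_state();print(s['joint_positions'],s['ft_force'],s['width'])
print(rel([.497,-.209,.158],12))
cv2.imwrite('pics/w5.png',camera('wrist')[:,:,::-1])
cv2.imwrite('pics/s5.png',cv2.resize(camera('scene')[80:280,180:440,::-1],None,fx=3,fy=3))
cv2.imwrite('pics/t5.png',camera('top')[:,:,::-1])
cv2.imwrite('pics/t5c.png',cv2.resize(cv2.imread('pics/t5.png')[200:340,330:500],None,fx=4,fy=4))
```

```text
[ 0.7311642   0.2243835  -0.47783592  1.75416329  0.10957799  1.18952029
  0.4338367 ] [ 1.25345604  0.42483582 -5.10216227] 0.055639391807799046
(array([ 1., -3., -1.]), array([ 0.0017,  0.0004, -0.0007]))
```

View pics/s5.png

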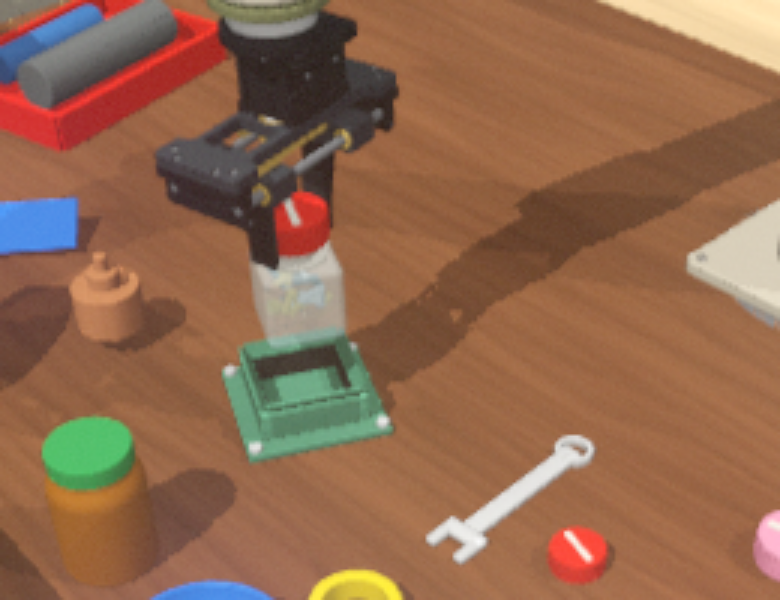

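View pics/w5.png

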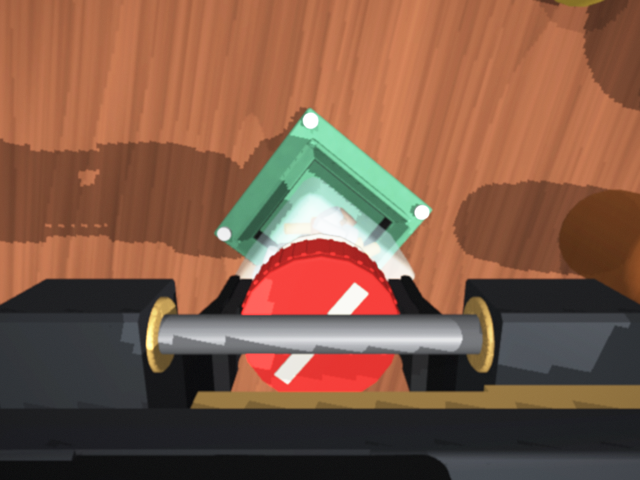

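View pics/t5c.png

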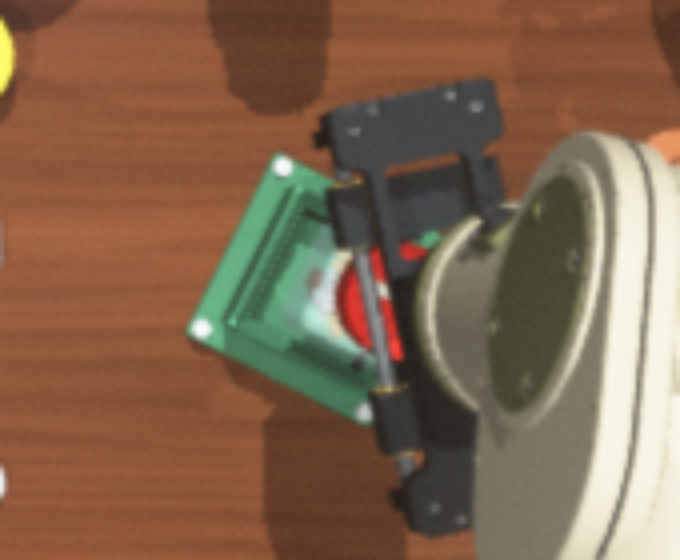

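Run:
```python
from h import *
c=cam('wrist');im=cv2.imread('pics/w5.png');hsv=cv2.cvtColor(im,cv2.COLOR_BGR2HSV)
m=((hsv[...,1]<50)&(hsv[...,2]>200)).astype(np.uint8);uv=[]
for g in [(223,234),(310,121),(422,212)]:
    s=m[g[1]-10:g[1]+11,g[0]-10:g[0]+11];y,x=np.nonzero(s);uv.append((x.mean()+g[0]-10,y.mean()+g[1]-10))
B=plane(uv,.009,c);e=np.diff(B,axis=0);print((B[0]+B[2])/2,np.linalg.norm(e,axis=1),np.degrees(np.arctan2(e[:,1],e[:,0]))%90)
z=read_state()['ee_pos'][2]+.032
b=plane([(282,380),(361,288)],z,c);print('bar',np.degrees(np.arctan2(*(b[1]-b[0])[1::-1]))%90,b.mean(0),read_state()['ee_pos'])
```

```text
[ 0.49875195 -0.20792213  0.009     ] [0.10699519 0.10716392] [63.46876979 63.57012915]
bar 64.17700535617668 [ 0.49657288 -0.20566052  0.19109503] [ 0.49729171 -0.20637766  0.15909503]
```

Run:
```python
from h import *
print(rel([.4978,-.208,.083],11.7))
```

```text
(array([76.1, -1.7,  0.1]), array([ 0.0065,  0.0005, -0.0003]))
```

Call:
arm_command --pt "255 5 -2 0 0.006 0 0" --pt "255 15 -2 0 0.006 0 0" --pt "255 25 -2 0 0.006 0 0" --pt "255 33 -2 0 0.006 0 0" --pt "255 40 -2 0 0.006 0 0" --pt "255 45 -2 0 0.006 0 0" --pt "255 50 -2 0 0.006 0 0" --pt "255 54 -2 0 0.006 0 0" --pt "255 56 -2 0 0.006 0 0"

```text
time: 8.8
ee_pos: [0.4976, -0.209, 0.1027]
eef_rot: [-0.072, 0.703, 0.072, 0.704]
ft_force: [0.1, -0.2, -5.6]
width: 0.0552
```

Run:
```python
from h import *
print(rel([.4978,-.208,.082],11.7),read_state()['ft_force'],read_state()['torque'])
```

```text
(array([20.7,  0.9,  0.4]), array([-0.0002,  0.0003, -0.0004])) [ 0.08891566 -0.21630433 -5.61253363] [-0.01309344 -0.07588474 -0.02230644]
```

Call:
arm_command --pt "255 3 1 0 0 0 0" --pt "255 6 1 0 0 0 0" --pt "255 9 1 0 0 0 0" --pt "255 12 1 0 0 0 0" --pt "255 14 1 0 0 0 0" --pt "255 16 1 0 0 0 0" --pt "255 18 1 0 0 0 0" --pt "255 19 1 0 0 0 0"

```text
time: 9.6
ee_pos: [0.4974, -0.208, 0.0838]
eef_rot: [-0.072, 0.703, 0.072, 0.704]
ft_force: [-0.7, -0.3, -6.0]
width: 0.0555
```

Run:
```python
from h import *
print(rel([.4978,-.208,.081],11.7),read_state()['ft_force'],read_state()['torque'])
```

```text
(array([ 2.8, -0.1,  0.4]), array([-0.0002,  0.0003, -0.0004])) [-0.65776659 -0.34633469 -6.00292509] [-0.01844742 -0.06618407 -0.0638247 ]
```

Still hanging freely about 3 mm above the floor. Going down gently.

Call:
arm_command --pt "255 1 0 0 0 0 0" --pt "255 2 0 0 0 0 0" --pt "255 2.5 0 0 0 0 0" --pt "255 2.5 0 0 0 0 0"

```text
time: 10.0
ee_pos: [0.498, -0.2081, 0.0821]
eef_rot: [-0.072, 0.703, 0.072, 0.704]
ft_force: [0.5, 0.3, 0.4]
width: 0.0555
```

Run:
```python
from h import *
s=read_state();print(s['ee_pos'],s['ft_force'],s['torque'])
```

```text
[ 0.49796812 -0.20812308  0.08206919] [0.46252645 0.31104744 0.43703575] [-0.00829983 -0.08136119 -0.00054662]
```

The floor now carries the jar's weight: the force went from -6 to 0.4 N at TCP z = 0.082. A quick look before turning.

Run:
```python
from h import *
cv2.imwrite('pics/w6.png',camera('wrist')[:,:,::-1])
cv2.imwrite('pics/s6.png',cv2.resize(camera('scene')[120:270,190:390,::-1],None,fx=4,fy=4,interpolation=cv2.INTER_CUBIC))
```

```text
(no output)
```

View pics/s6.png

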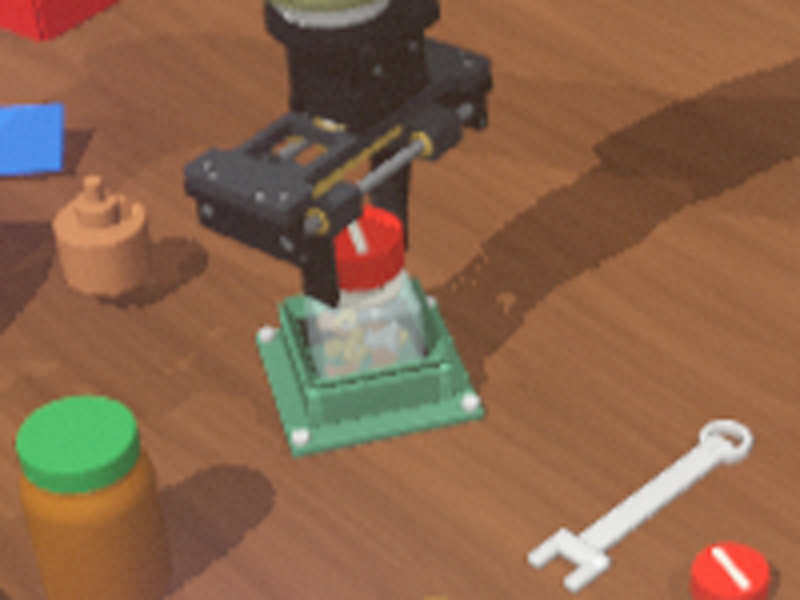

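View pics/w6.png

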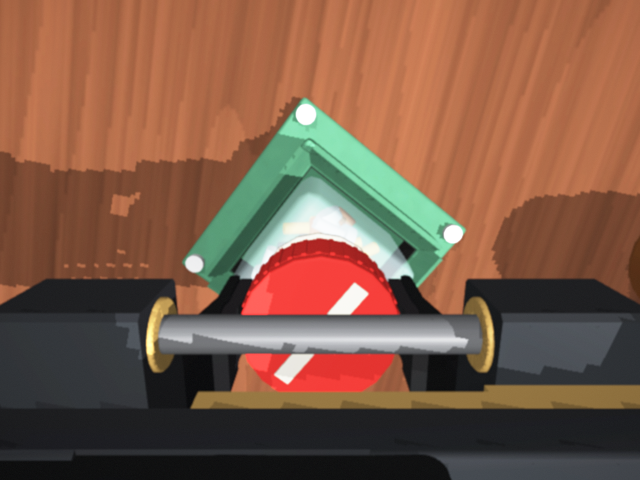

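The jar sits square in the pocket, with its walls parallel to the brace. Now the anticlockwise turn about tool -x, in stages with the torque watched.

Call:
arm_command --pt "255 0.5 0 0 0 0 0" --pt "255 0.5 0 0 0 0 0" --pt "255 0.5 0 0 -0.08 0 0" --pt "255 0.5 0 0 -0.16 0 0" --pt "255 0.5 0 0 -0.24 0 0" --pt "255 0.5 0 0 -0.32 0 0" --pt "255 0.5 0 0 -0.4 0 0" --pt "255 0.5 0 0 -0.48 0 0" --newtons 60

```text
time: 10.9
ee_pos: [0.4986, -0.2075, 0.0815]
eef_rot: [-0.238, 0.665, 0.238, 0.667]
ft_force: [3.5, 1.4, -0.6]
width: 0.0551
```

```bash
cat > st.py <<'E'
from h import *
s=read_state();M=R.from_quat(s['eef_rot']).as_matrix();print(s['time'],s['ee_pos'],s['ft_force'].round(2),s['torque'].round(3),'yaw',np.degrees(np.arctan2(M[1,2],M[0,2])).round(2),'tilt',M[2,0],'q',s['joint_positions'].round(2))
E
python3 st.py; python3 -c "
from h import *
cv2.imwrite('pics/w7.png',camera('wrist')[:,:,::-1])"
```

```text
10.9 [ 0.49863073 -0.20746748  0.08151429] [ 3.55  1.41 -0.63] [ 0.524 -0.961 -0.371] yaw 39.38 tilt -0.9999958601420046 q [ 0.78  0.32 -0.54  1.83  0.19  1.04  0.85]
```

View pics/w7.png

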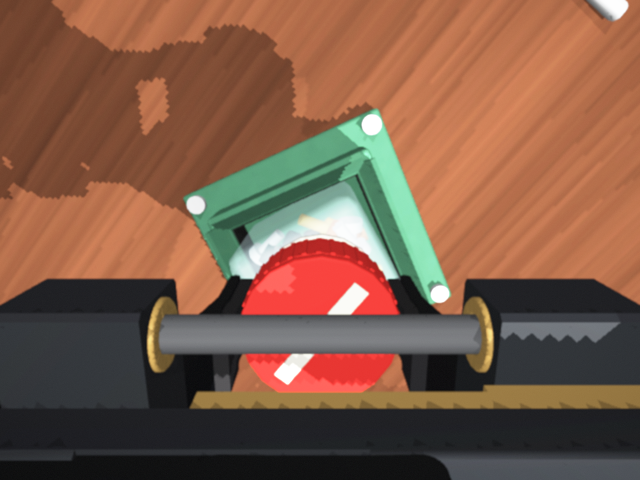

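The mark keeps its angle in the gripper, so there is no slip. The moment is about -0.37 N m, so the thread is turning, and the jar is held by the brace. Continuing to about 60°.

Call:
arm_command --pt "255 0 0 0 -0.08 0 0" --pt "255 0 0 0 -0.16 0 0" --pt "255 0 0 0 -0.24 0 0" --pt "255 0 0 0 -0.32 0 0" --pt "255 0 0 0 -0.4 0 0" --pt "255 0 0 0 -0.48 0 0" --pt "255 0 0 0 -0.55 0 0" --pt "255 0 0 0 -0.55 0 0"

```text
time: 11.75
ee_pos: [0.4988, -0.2075, 0.0817]
eef_rot: [-0.41, 0.576, 0.409, 0.578]
ft_force: [4.1, 2.5, 1.3]
width: 0.0551
```

```bash
python3 st.py; python3 -c "
from h import *
cv2.imwrite('pics/w8.png',camera('wrist')[:,:,::-1])"
```

```text
11.75 [ 0.49876731 -0.20746748  0.08167531] [4.14 2.51 1.27] [ 0.559 -1.03  -0.259] yaw 70.76 tilt -0.999995272018088 q [ 0.85  0.34 -0.62  1.82  0.22  1.05  1.37]
```

View pics/w8.png

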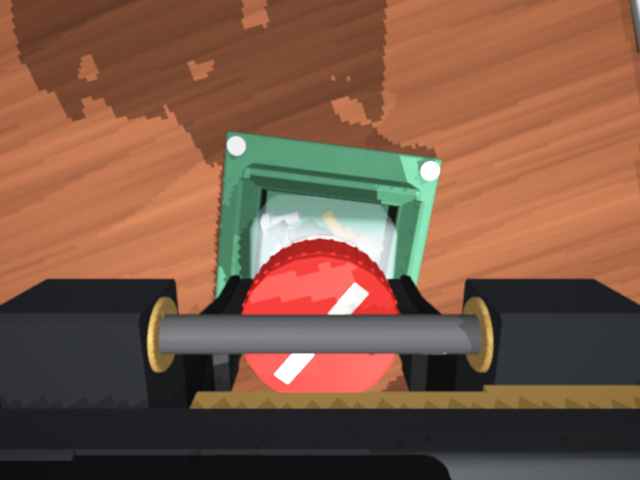

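Call:
arm_command --pt "255 0 0 0 -0.05 0 0" --pt "255 0 0 0 -0.1 0 0" --pt "255 0 0 0 -0.1 0 0" --pt "255 0 0 0 -0.08 0 0" --pt "255 -1 0 0 -0.08 0 0" --pt "255 -2 0 0 -0.08 0 0" --pt "255 -3 0 0 -0.08 0 0" --pt "255 -3 0 0 -0.08 0 0"

```text
time: 12.6
ee_pos: [0.4967, -0.2081, 0.0836]
eef_rot: [-0.431, 0.56, 0.432, 0.56]
ft_force: [2.7, 1.6, -4.0]
width: 0.0553
```

```bash
python3 st.py; python3 -c "
from h import *
cv2.imwrite('pics/w9.png',camera('wrist')[:,:,::-1])
cv2.imwrite('pics/s9.png',cv2.resize(camera('scene')[120:270,190:390,::-1],None,fx=4,fy=4,interpolation=cv2.INTER_CUBIC))"
```

```text
12.6 [ 0.49672928 -0.2080689   0.08360325] [ 2.72  1.57 -3.98] [ 0.187 -0.457 -0.135] yaw 75.27 tilt -0.9999993406678134 q [ 0.86  0.34 -0.63  1.82  0.23  1.06  1.45]
```

View pics/w9.png

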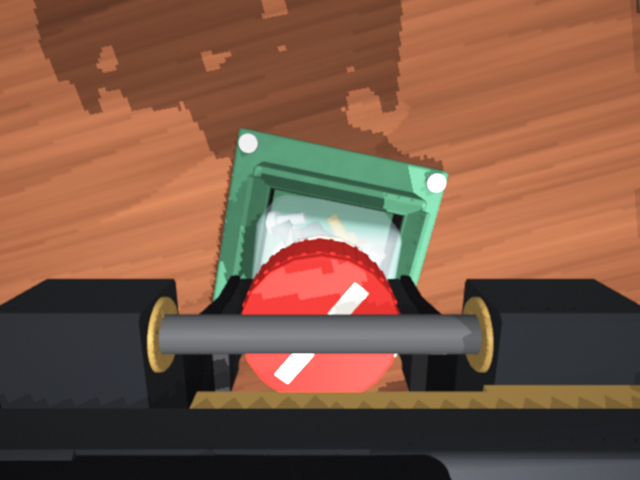

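View pics/s9.png

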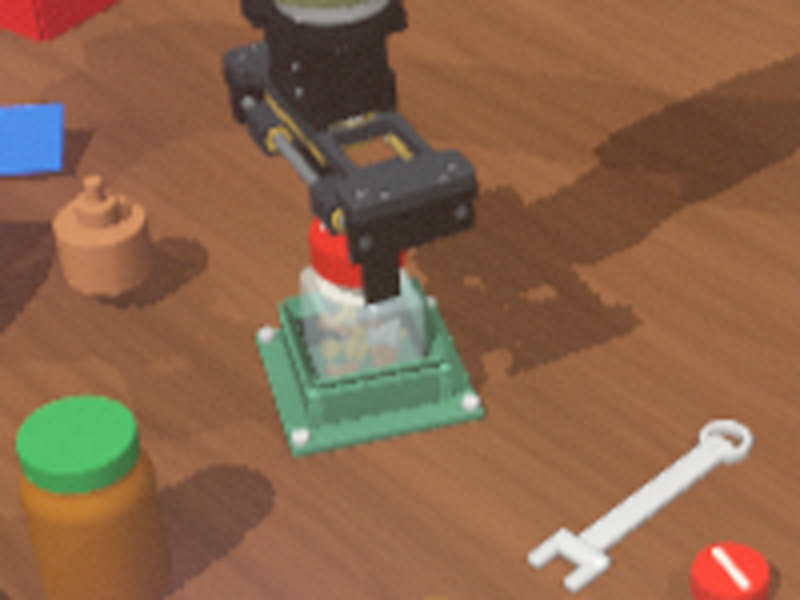

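```bash
python3 -c "
from h import *
im=cv2.imread('pics/w9.png')
cv2.imwrite('pics/w9c.png',cv2.resize(im[120:300,200:460],None,fx=3,fy=3,interpolation=cv2.INTER_CUBIC))"
```

```text
(no output)
```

View pics/w9c.png

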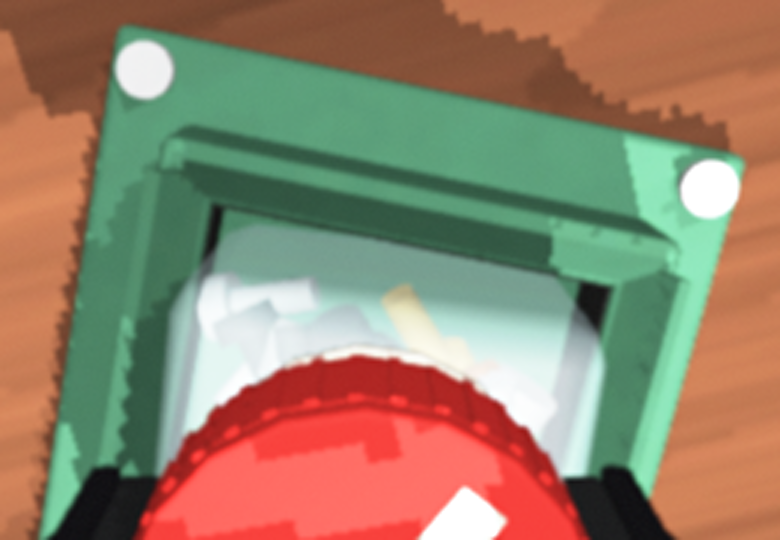

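The jar edge (slope about 10.8°) is nearly parallel to the brace (about 11.8°). So the cap has turned about 62° relative to the jar and should be free, and the 4 N may be side friction. I'll lift a few mm more to find out.

Call:
arm_command --pt "255 0 0 0 0.02 0 0" --pt "255 -1 0 0 0.02 0 0" --pt "255 -2 0 0 0.02 0 0" --pt "255 -3 0 0 0.02 0 0" --pt "255 -3 0 0 0.02 0 0"

```text
time: 13.2
ee_pos: [0.4976, -0.2081, 0.0873]
eef_rot: [-0.426, 0.564, 0.426, 0.564]
ft_force: [2.4, 0.8, -1.1]
width: 0.0552
```

```bash
python3 st.py; python3 -c "
from h import *
im=camera('wrist')[:,:,::-1]
cv2.imwrite('pics/w10.png',cv2.resize(im[120:300,200:460],None,fx=3,fy=3,interpolation=cv2.INTER_CUBIC))
cv2.imwrite('pics/s10.png',cv2.resize(camera('scene')[150:240,240:320,::-1],None,fx=6,fy=6,interpolation=cv2.INTER_CUBIC))"; python3 st.py
```

```text
13.2 [ 0.49758952 -0.20811579  0.0872804 ] [ 2.39  0.82 -1.08] [ 0.165 -0.563 -0.019] yaw 74.15 tilt -0.9999997278582387 q [ 0.86  0.33 -0.63  1.82  0.22  1.06  1.44]
13.3 [ 0.49762055 -0.20806713  0.08721267] [ 2.31 -0.38 -0.02] [ 0.15  -0.586 -0.022] yaw 74.14 tilt -0.9999996689621493 q [ 0.86  0.33 -0.63  1.82  0.22  1.06  1.44]
```

View pics/w10.png

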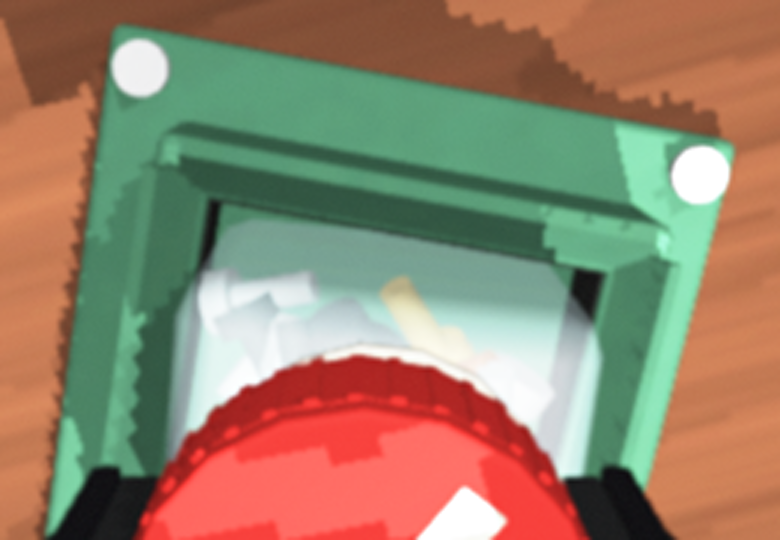

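View pics/s10.png

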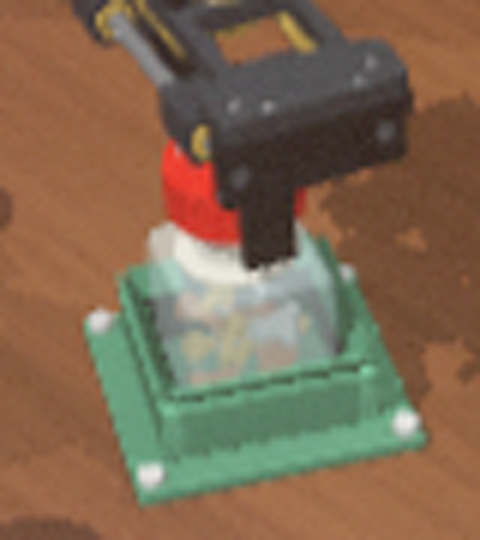

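The force fell to about 0 N at 6 mm of lift, with the jar still down, so the cap is free. Lifting straight up with a 1 mm shift along world +x to ease the side load.

Call:
arm_command --pt "255 -2 -1 0 0 0 0" --pt "255 -5 -1 0 0 0 0" --pt "255 -8 -1 0 0 0 0" --pt "255 -11 -1 0 0 0 0" --pt "255 -14 -1 0 0 0 0"

```text
time: 13.8
ee_pos: [0.4983, -0.2083, 0.1013]
eef_rot: [-0.426, 0.564, 0.426, 0.564]
ft_force: [0.4, 0.7, -0.4]
width: 0.0551
```

```bash
python3 st.py
```

```text
13.8 [ 0.49830515 -0.20833131  0.10134093] [ 0.41  0.66 -0.37] [ 0.046 -0.135 -0.034] yaw 74.14 tilt -0.9999999365802936 q [ 0.86  0.32 -0.64  1.8   0.21  1.09  1.44]
```

Call:
arm_command --pt "255 -3 0 0 0 0 0" --pt "255 -7 0 0 0 0 0" --pt "255 -11 0 0 0 0 0" --pt "255 -15 0 0 0 0 0" --pt "255 -18 0 0 0 0 0" --pt "255 -20 0 0 0 0 0" --pt "255 -20 0 0 0 0 0" --pt "255 -20 0 0 0 0 0" --pt "255 -20 0 0 0 0 0"

```text
time: 14.7
ee_pos: [0.4983, -0.2082, 0.1208]
eef_rot: [-0.426, 0.564, 0.426, 0.564]
ft_force: [0.6, -0.8, -0.8]
width: 0.0554
```

```bash
python3 st.py; python3 -c "
from h import *
im=camera('wrist')[:,:,::-1]
cv2.imwrite('pics/w11.png',im)
s=camera('scene')[:,:,::-1];cv2.imwrite('pics/s11f.png',s)
cv2.imwrite('pics/s11.png',cv2.resize(s[130:250,230:340],None,fx=5,fy=5,interpolation=cv2.INTER_CUBIC))
c=cam('scene');P=np.array([.498,-.2085,0]);print([proj(P+[0,0,z],c).round(1).tolist() for z in (.106,.128,.152)])"
```

```text
14.7 [ 0.49825813 -0.20821187  0.1208425 ] [ 0.58 -0.79 -0.79] [ 0.118 -0.141  0.02 ] yaw 74.14 tilt -0.9999998616783514 q [ 0.87  0.29 -0.64  1.78  0.19  1.13  1.46]
[[[278.4, 180.0]], [[277.7, 172.3]], [[276.8, 163.7]]]
```

View pics/s11.png

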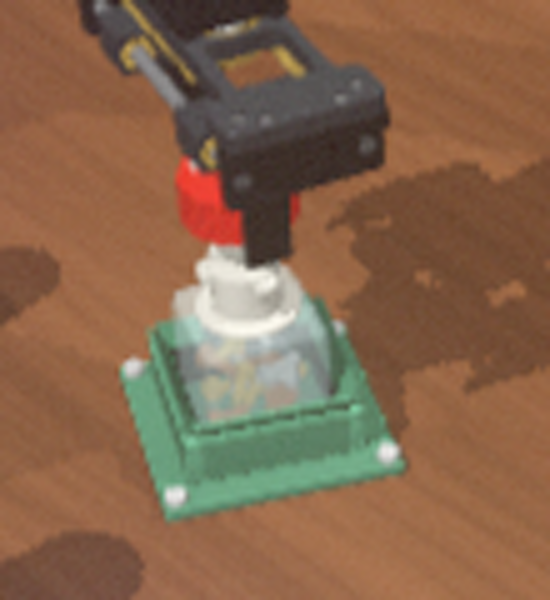

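View pics/s11f.png

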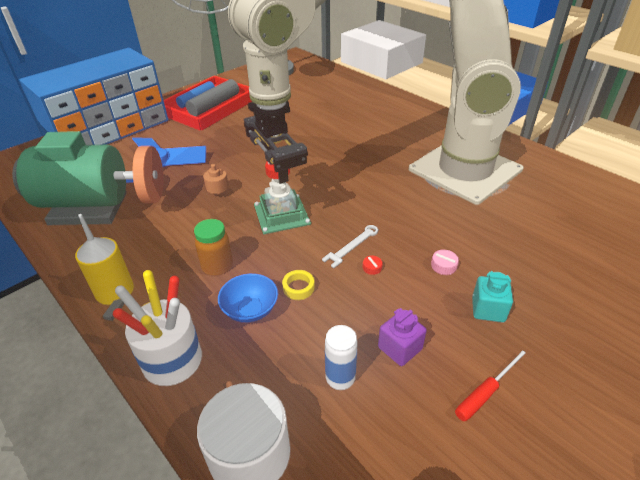

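View pics/w11.png

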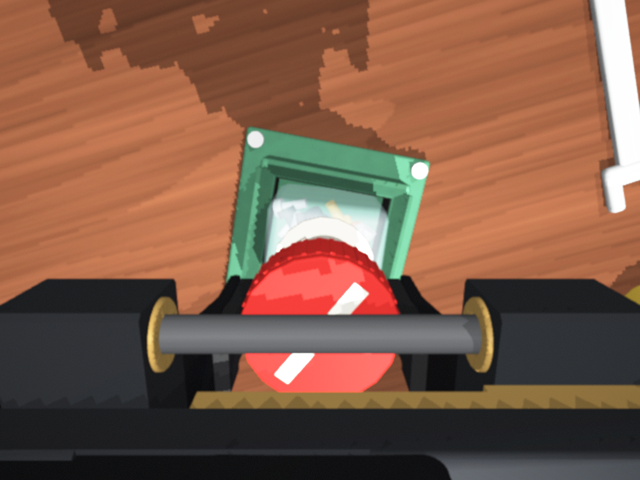

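```bash
python3 -c "
from h import *
c=cam('scene')
for a in (63.5,66):
  for z in (.074,.078):
    r=R.from_euler('z',a,degrees=True).as_matrix()
    P=np.array([[i,j,0] for i,j in((.032,.032),(-.032,.032),(-.032,-.032),(.032,-.032))])@r.T+[.498,-.2085,z]
    print(a,z,((proj(P,c)-[230,130])*5).round(0).tolist())
"
```

```text
63.5 0.074 [[327.0, 330.0], [295.0, 256.0], [169.0, 279.0], [196.0, 355.0]]
63.5 0.078 [[327.0, 323.0], [295.0, 249.0], [168.0, 273.0], [196.0, 348.0]]
66 0.074 [[329.0, 328.0], [292.0, 255.0], [167.0, 282.0], [200.0, 356.0]]
66 0.078 [[329.0, 321.0], [291.0, 248.0], [166.0, 275.0], [199.0, 350.0]]
```

The body corner, seen at about (175,290) in the crop, fits a fully seated jar (predicted about (168,280); a raised jar would show higher up). Handing in.

```bash
python3 -c "
from bench import *
print(close_job())"
```

```text
the job is handed in; nothing more can be done
None
```

I set the red-capped jar upright in the brace pocket with its cap still tight. Then I unscrewed the cap, lifted it off, and handed in while still holding it over the jar. The job took about 15 s of the 54 s allowed.

- **Placing:** The jar was square to the pocket within about 1°. The force reading went from −6 N to about 0 N as the floor took its weight, at the height expected for a seated jar.
- **Turning:** The gripper turned about 64–65° anticlockwise (about 62° relative to the jar), then eased back about 2°. The cap's mark kept its angle in the gripper throughout.
- **Lifting:** The first 2 mm of lift read −4 N. I put that down to side friction on the neck, but it may have taken some of the jar's weight for a moment. After easing the turn back it dropped to about 0 N by 6 mm, and the rest came off straight.

**Last checks:** The cap is held level, its rim an estimated 22 mm above the jar's mouth and centred over it. The jar stands upright in the pocket. The last camera view is consistent with it being fully down: its visible top corner sits about 10 px (enlarged view) lower than predicted, and a raised jar would show it higher. In the last scene picture the other things are where they were, and no check failed.

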